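Tip a rinsed clock cover over on the draining ramp

TASK

The brass dust cover of the mantel clock is rinsed and lies on the bench with its hollow side up. Stand it on its short end on the top step of the steel draining ramp, hollow side towards the slope, and tip it over so that it goes down on its other face; then see that it lies hollow side down on the slope, square and fully down against the lip at the foot. Leave the other things on the bench where they are.

Things in the scene. Friction and masses are not known exactly. Their poses are not given: they have to be found in the camera images.
- cover_mid (a point): Centre (half-way up) of the loose cover: a pressed brass rectangular pan open on one face, 92 mm long (x), 60 wide (y), 18 deep (z), walls and bottom 2.5 mm, 0.11 to 0.21 kg. z points out of the hollow side; both ends alike. Starts flat on the bench, hollow up. Set on a short end it stands by itself; leaning 7 degrees to the bottom's side or 15 to the hollow side it falls over.
- ramp: Fixed draining ramp of 3 mm stainless sheet, 96 mm wide (y). z is up; x is level and points down the slope. Origin on the bench under the middle of the crest, where top step and slope meet. The level top step is 75 mm above the bench, from x = -45 mm to the crest at x = 0, open behind and at its sides; a 3 mm foot flange lies on the bench back to x = -72 mm.
- slope: Frame of the ramp's sloping sheet: origin at mid-crest on its surface, x down the slope (30 degrees), y across, z square out. The foot lip's inner face is at x = 134 mm, 15 mm high; side flanges 7 mm high, 90 mm apart. Cover home: its centre at x = 88, z = 9 mm. Friction (0.5 to 0.7) may let the cover slide down by itself or stick on the way.
- bezel_mid (a point): Bystander: a brass clock bezel ring, 80 mm across, 8 mm high, lying flat; it and the cover may have changed places. Centre of the ring.
- cup_mid (a point): Bystander: a small blue ceramic cup, 68 mm across, 62 mm high. Its centre.
- loupe_mid (a point): Bystander: a black watchmaker's loupe, 41 mm across, 34 mm high. Its centre.
- screwdriver_mid (a point): Bystander: a screwdriver 150 mm long, lying. Its middle.
- brush_mid (a point): Bystander: a cleaning brush 150 mm long, lying. Its middle.
- oil_mid (a point): Bystander: a small amber oil bottle, 28 mm across, 55 mm high. Its centre.
- winding_key_mid (a point): Bystander: a brass winding key, about 60 mm long and 10 mm high, lying. Its middle.

How it is judged:
On the way, in this order (a step that is already met when the one before it is completed fails the run):
1. the cover stands on a short end on the ramp's top step, within 15 degrees of upright, its open face square to the slope's direction within 23 degrees (angle between cover_mid's own z axis and vertical between 1.31 and 1.83 rad and z of cover_mid in the frame of ramp between 0.113 and 0.128 m and x of cover_mid in the frame of ramp between -0.06 and 0.012 m and angle between the z axis of cover_mid and the x axis of ramp, either way round below 0.4 rad and contact force between cover and ramp above 0.1 N), for 0.15 s.
2. it has tipped over and lies hollow side down on the slope, let go by the fingers (angle between cover_mid's own z axis and vertical above 2.3 rad and z of cover_mid in the frame of slope below 0.02 m and x of cover_mid in the frame of slope above 0 m and contact force between cover and ramp above 0.1 N and contact force between cover and the fingers below 0.05 N), for 0.15 s.
At the end, for the whole second after the job is handed in: The cover lies at rest on the slope, hollow side down and flat on the sheet (within 6 degrees), square to it within 7 degrees, and its lower end is at most 6 mm short of the foot lip (angle between cover_mid's own z axis and vertical above 2.4 rad and angle between the z axis of cover_mid and the z axis of slope, either way round below 0.1 rad and angle between the x axis of cover_mid and the x axis of slope, either way round below 0.12 rad and x of cover_mid in the frame of slope between 0.082 and 0.092 m and z of cover_mid in the frame of slope between 0.005 and 0.013 m and linear speed of cover below 0.01 m/s); the robot touches nothing.
It fails at once if one of the other things on the bench is moved by more than 25 mm (distance of any of bezel_mid, cup_mid, loupe_mid, screwdriver_mid, brush_mid, oil_mid, winding_key_mid from where it was at the start of the episode above 0.025 m).
It also fails if it takes over 51 s, if anything falls off the work surface, if the arm or the gripper's body presses on something with over 40 N, if the wrist force passes 120 N, or if a joint passes its speed limit or range.

ROBOT

A 6-joint arm with a two-finger parallel gripper is mounted at the origin on the work surface. World frame = base frame: x ahead of the robot, y to its left, z up, the work surface at z = 0. Lengths are in m, angles in rad, forces in N, time in s.
With the tool pointing down it reaches from about 0.35 to 0.85 m from the base axis. Payload 8.1 kg.
Tool frame: the origin (TCP) lies midway between the tips of the shut fingers; the grasp point (between the pads) lies 19 mm behind it; z points along the fingers, y is the line along which they close (so a half turn about z gives the same grasp; the last joint's range is limited). The gripper opens to 93 mm and grips with 3 to 60 N. Pads are 15 mm wide; open, the fingers measure 128 mm over their backs; the gripper's body (75 mm by 188 mm) begins 65 mm behind the grasp point.
Start: joints at [-1.199, 0.13, 1.488, -0, 1.523, -0.085], TCP at [0.265, -0.538, 0.219] pointing down, gripper open.
Joint ranges: [-2.96, 2.96], [-0.89, 2.26], [0.02, 2.5], [-1.34, 4.48], [0, 2.73], [-2.66, 2.66]. Speed limits (rad/s): [2.39, 2.39, 2.79, 3.14, 3.14, 3.14].

INTERFACE

Orientations are given as a rotation vector (axis times angle).
In Python, from plant import read_state, read_camera, get_calibration, close_job gives the robot as it stands.
- The arm moves only by the shell command python3 -m crank 'ROWS' [FORCE]. ROWS is JSON, a list that holds one entry, the list of rows, each a list of 7 numbers: the gripper's target within -1 to 1 (fully open at 1, half-way at 0, shut at -1), then the shift along the tool's x, y, z as a fraction of full scale, then the turn, a rotation vector about the tool's x, y, z as a fraction of full scale. In form: [[[grip, x, y, z, rx, ry, rz], ...]]. A call has exactly 5 rows; each row is the pose to reach, as a shift and turn from the pose commanded when the call began, along the tool's axes at that moment; what a row does not reach only later rows make up. Full scale, the value 1, is 0.5 m for a shift and 90 degrees for a turn. A row lasts 1/8 s, in which the tool goes at most 62.5 mm and 10.7 degrees, less where a joint would pass 70% of its speed; a pose out of reach is approached as far as the arm can. A call with a number of a shift or a turn outside -1 to 1 is refused whole. A call with a gripper value outside its range is refused whole. The fingers move at their own pace and stop on an object; FORCE is the grip in N (left out, the last holds). Time passes only in rows, so rows that repeat a pose let the fingers close, or fill a call up. It gives the time, the measured TCP pose, the force, the opening and the grip force at its end, in the units of the state.
- read_state(): the state, without advancing time (a new reading comes with each control period).
- read_camera(name): name is "side" or "top" or "wrist"; returns the picture (384x512x3 uint8, red, green, blue); there is no depth.
- get_calibration(name): a dict with "fx", "fy", "cx", "cy" (pixels), "eye" and "orientation" of the camera in the world; the wrist camera has in their place "mount" (4x4, takes a point from camera to tool coordinates, whose origin is the TCP and whose axes are the flange's). Camera axes: x right, y down, z forward; pixel columns grow to the right and rows downward; lengths in m; the calibration is good to about 2 mm. A picture is of the moment at which its call begins: read the wrist's pose just before it. get_calibration takes no time and is no camera call.
- close_job(): hands the job in; it is judged then, once.
The state is a dict: "t": time; "q": joint angles; "dq": joint speeds; "joint_torque": joint torques, N m; "tool_pos": TCP position; "orientation": TCP orientation; "force": force on the tool from outside, world axes, zero at the start; "wrist_torque": the same for the moment, N m; "opening": finger opening in m; "gripper_force": force on a finger pad.
Only numpy, scipy, OpenCV 4.12 (cv2) and the standard library are available. Lean on these libraries where they do the work, as an engineer would, in place of code of your own. Each camera call takes 0.05 s, during which the arm holds its last target. There are 200 camera calls.

## Working session

There is one attempt and no reset: what is moved stays moved. The work goes in short steps, Python scripts to look and compute and a shell command to move; the robot and the scene stay as the last step left them, time stands still between calls to the robot, and variables do not carry over. Pictures are saved under pics/ and viewed, at most 10 in all, crops included, and the job is handed in when it is done.

```bash
ls; mkdir -p pics; python3 - <<'E'
from plant import *
import cv2
print(read_state())
for n in("top","side","wrist"):
    print(n,get_calibration(n))
for n in("top","side"):
    cv2.imwrite(f"pics/{n}0.png",cv2.resize(read_camera(n)[:,:,::-1],(800,600)))
E
```

```text
pics
{'t': 0.0, 'q': array([-1.19944080e+00,  1.31136458e-01,  1.48928919e+00, -3.65582531e-05,
        1.52299285e+00, -8.53943307e-02]), 'dq': array([ 0.00045991, -0.00038725,  0.00182353,  0.00236714, -0.00070259,
       -0.00057836]), 'joint_torque': array([ 2.32472106e-03, -5.59826875e+01, -4.91764104e+01,  7.71327596e-02,
        3.53299279e-02, -1.77747643e-04]), 'tool_pos': array([ 0.26442201, -0.53795308,  0.21759677]), 'orientation': array([-3.05826717e+00, -7.10835442e-01,  4.65181107e-04]), 'force': array([0.31337076, 0.53156078, 0.91607157]), 'wrist_torque': array([-0.0009838 , -0.00023467,  0.02084521]), 'gripper_force': 0.0, 'opening': 0.09252962911237327}
top {'fx': 426.4482899066243, 'fy': 426.4482899066243, 'cx': 262.7837053505823, 'cy': 190.2866626481095, 'eye': array([ 5.02978858e-01, -7.78408990e-04,  1.21410933e+00]), 'orientation': array([-2.17587757,  2.22730385, -0.07533356])}
side {'fx': 438.114866656505, 'fy': 438.114866656505, 'cx': 249.6102655725715, 'cy': 194.54346364990687, 'eye': array([ 0.5366085 , -0.83498853,  0.71616274]), 'orientation': array([-2.22976518,  0.02046822, -0.04227086])}
wrist {'fx': 317.61454000249563, 'fy': 317.61454000249563, 'cx': 252.07831690114133, 'cy': 193.16097394254683, 'mount': array([[-1.60884490e-04, -9.66033549e-01, -2.58416632e-01,
         7.20812850e-02],
       [ 9.99999982e-01, -1.80977199e-04,  5.39654078e-05,
        -2.90518966e-04],
       [-9.88999128e-05, -2.58416619e-01,  9.66033561e-01,
        -1.67505952e-01],
       [ 0.00000000e+00,  0.00000000e+00,  0.00000000e+00,
         1.00000000e+00]])}
```

View pics/top0.png

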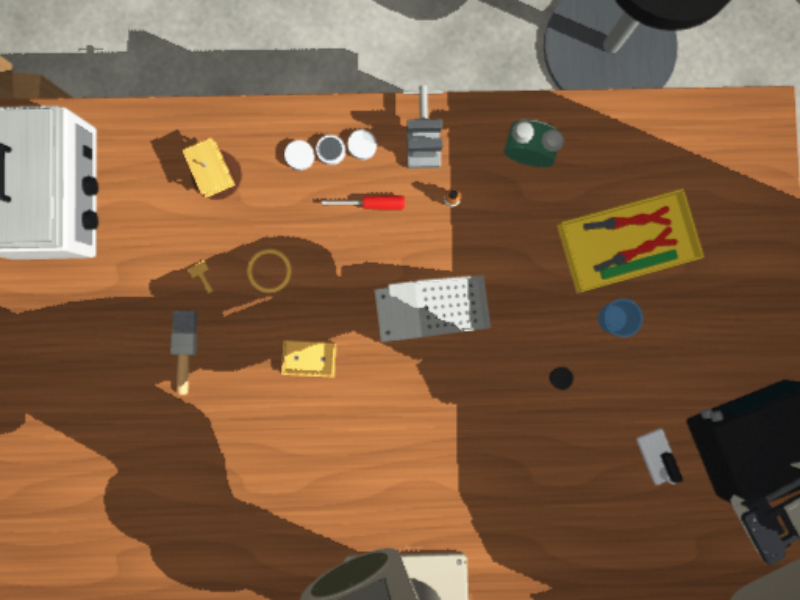

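View pics/side0.png

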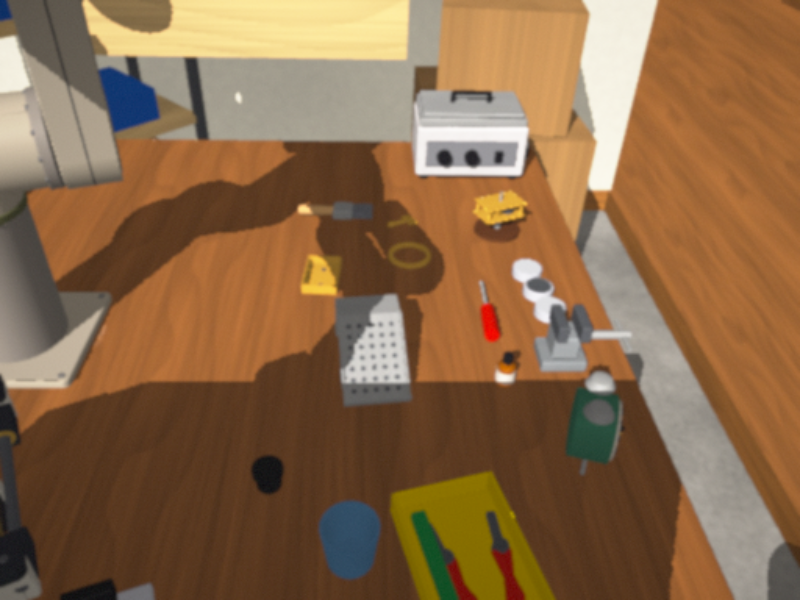

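The top view shows the cover at about (309,359) with its long side across the image. The ramp is at (432,308), with the step on the left and the slope running right (world -y). The bezel is at (269,271). I'll enlarge the ramp and cover area.

```bash
python3 - <<'E'
import cv2
from plant import *
im=read_camera("top")[:,:,::-1]; cv2.imwrite("pics/top1.png",cv2.resize(im[165:250,170:325],None,fx=5,fy=5,interpolation=cv2.INTER_CUBIC))
im=read_camera("side")[:,:,::-1]; cv2.imwrite("pics/side1.png",cv2.resize(im[155:265,180:280],None,fx=5.4,fy=5.4,interpolation=cv2.INTER_CUBIC))
E
```

```text
(no output)
```

View pics/top1.png

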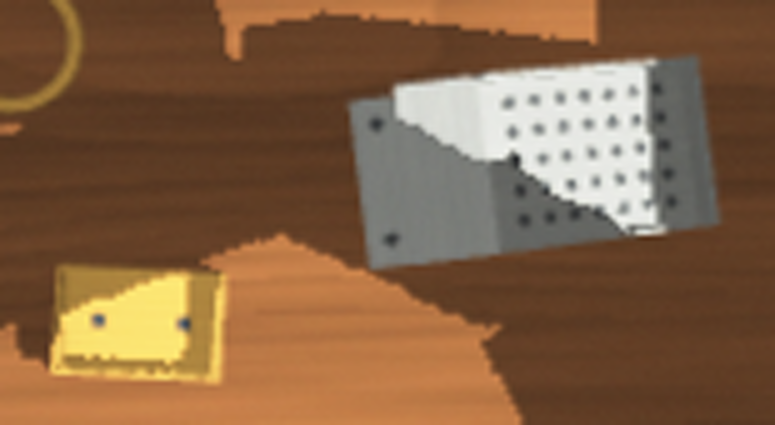

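View pics/side1.png

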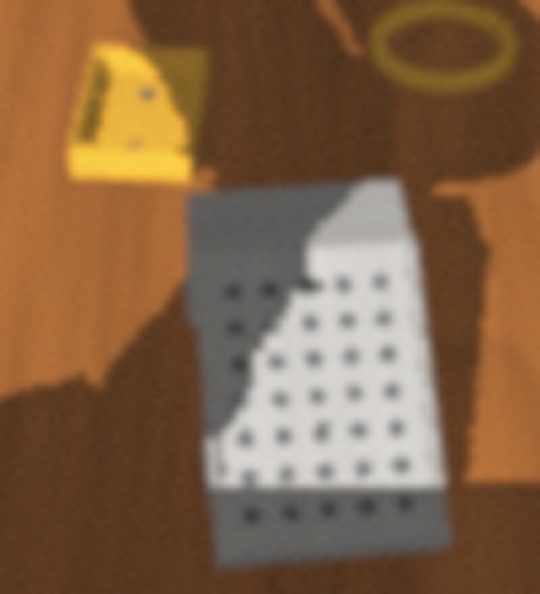

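Top crop: cover rim corners at (57,264), (226,273), (220,383) and (50,375). The crest runs (484,76)–(501,253), the foot flange corners are (349,102) and (371,269), and the lip top is (698,57)–(719,222).

```bash
cat > h.py <<'E'
import numpy as np
from scipy.spatial.transform import Rotation as R
from plant import *
def ray(cam,u,v,z,pose=None):
    c=get_calibration(cam)
    d=np.array([(u-c['cx'])/c['fx'],(v-c['cy'])/c['fy'],1])
    if cam=='wrist':
        M=c['mount']; p,r=pose; Rt=R.from_rotvec(r).as_matrix()
        d=Rt@M[:3,:3]@d; e=p+Rt@M[:3,3]
    else: d=R.from_rotvec(c['orientation']).as_matrix()@d; e=c['eye']
    return e+d*(z-e[2])/d[2]
def proj(cam,P,pose=None):
    c=get_calibration(cam)
    if cam=='wrist':
        M=c['mount']; p,r=pose; Rt=R.from_rotvec(r).as_matrix(); A=Rt@M[:3,:3]; e=p+Rt@M[:3,3]
    else: A=R.from_rotvec(c['orientation']).as_matrix(); e=c['eye']
    d=A.T@(np.array(P)-e); return np.array([c['cx']+c['fx']*d[0]/d[2],c['cy']+c['fy']*d[1]/d[2]])
E
python3 - <<'E'
from h import *
np.set_printoptions(precision=4,suppress=True)
def T(u,v,z): return ray('top',170+(u+.5)/5-.5,165+(v+.5)/5-.5,z)
C=[T(*p,.018) for p in((57,264),(226,273),(220,383),(50,375))]
print(np.array(C),"mid",np.mean(C,0))
for i in range(4):
    d=C[(i+1)%4]-C[i]; print(np.linalg.norm(d),np.degrees(np.arctan2(d[1],d[0])))
a,b=T(484,76,.075),T(501,253,.075); print("crest",a,b,(a+b)/2,np.linalg.norm(a-b),np.degrees(np.arctan2(*(a-b)[1::-1])))
f=[T(349,102,.003),T(371,269,.003)];print("flange",f,(f[0]+f[1])/2)
l=[T(698,57,.021),T(719,222,.021)];print("lip",l,(l[0]+l[1])/2)
x=(l[0]+l[1])/2-(f[0]+f[1])/2; print(np.linalg.norm(x),np.degrees(np.arctan2(x[1],x[0])))
E
```

```text
[[0.496  0.2104 0.018 ]
 [0.4887 0.1163 0.018 ]
 [0.4276 0.1207 0.018 ]
 [0.4344 0.2152 0.018 ]] mid [0.4617 0.1657 0.018 ]
0.09438505578850669 -94.41772386250939
0.06124368269785615 175.85816408950475
0.09464405411191695 85.90068979429577
0.061768953015357335 -4.383069620086578
crest [ 0.5914 -0.0291  0.075 ] [ 0.4965 -0.0359  0.075 ] [ 0.544  -0.0325  0.075 ] 0.09511038097523541 4.0867880790222
flange [array([0.5839, 0.0462, 0.003 ]), array([0.4888, 0.0358, 0.003 ])] [0.5364 0.041  0.003 ]
lip [array([ 0.6036, -0.151 ,  0.021 ]), array([ 0.5107, -0.1601,  0.021 ])] [ 0.5571 -0.1556  0.021 ]
0.19847677562384416 -83.97520492274406
```

Sizes check out: the cover measures 94x61 mm, the crest is 95 mm wide, and flange to lip is 198 mm. Plan:
1. Grip across the cover's width with the tool leaning 40°.
2. Turn the cover 90° and stand it on the step.
3. Release it and tip it from behind.

```bash
cat >> h.py <<'E'
np.set_printoptions(precision=4,suppress=True)
S=np.sin;Cc=np.cos;rad=np.radians
CREST=np.array([.544,-.0315,.075]); RY=rad(-84.2)
def yawR(a): return R.from_euler('z',a).as_matrix()
RX=yawR(RY)
CP=np.array([.4617,.1657,.009]); CX=rad(-94.2)      # cover, x axis towards -y world
Rc0=yawR(CX)
def down(yx,lean=0):   # tool down, tool x at yaw yx, leaning about tool y: + turns z away from tool x's side
    c,s=np.cos(yx),np.sin(yx); M=np.array([[c,s,0],[s,-c,0],[0,0,-1]]).T
    return M@R.from_euler('y',-lean).as_matrix()
def rows(p,Rm,tag=''):
    s=read_state(); Rn=R.from_rotvec(s['orientation']).as_matrix()
    d=Rn.T@(np.array(p)-s['tool_pos']); w=R.from_matrix(Rn.T@Rm).as_rotvec()
    print(tag,'t',round(s['t'],2),'pos',s['tool_pos'],'row',np.round(d/.5,4),np.round(w/(np.pi/2),4),'mm',np.linalg.norm(d)*1e3,'deg',np.degrees(np.linalg.norm(w)))
E
python3 - <<'E'
from h import *
L=rad(40); M=down(CX+np.pi,L); print(M)
rows([.4617,.1657,.25],M,'above')
rows([.4617,.1657,.25],down(CX+np.pi),'above-down')
E
```

```text
[[ 0.0561  0.9973 -0.0471]
 [ 0.764  -0.0732 -0.6411]
 [-0.6428  0.     -0.766 ]]
above t 0.2 pos [ 0.2645 -0.5382  0.218 ] row [ 0.9748 -1.0895 -0.0627] [-0.2315 -0.4034 -0.6342] mm 731.6478633513415 deg 70.78632245825062
above-down t 0.2 pos [ 0.2645 -0.5382  0.218 ] row [ 0.9748 -1.0895 -0.0627] [-0.0006 -0.0004 -0.6626] mm 731.6478633513415 deg 59.62968437029816
```

```bash
python3 -m crank '[[[1,0.49,-0.54,-0.1,0,0,-0.5],[1,0.49,-0.54,-0.1,0,0,-0.5],[1,0.49,-0.54,-0.1,0,0,-0.5],[1,0.49,-0.54,-0.1,0,0,-0.5],[1,0.49,-0.54,-0.1,0,0,-0.5]]]' 30
python3 - <<'E'
from h import *
rows([.4617,.1657,.22],down(CX+np.pi),'above-down')
E
```

```text
t: 0.82
tool_pos: [0.3504, -0.2391, 0.2613]
orientation: [2.552, 1.832, 0.0]
force: [1.2, 0.3, 0.7]
opening: 0.0928
gripper_force: 0.0
above-down t 0.82 pos [ 0.3504 -0.2391  0.2613] row [ 0.8382 -0.048   0.0826] [ 0.0003  0.     -0.1606] mm 421.81219448379386 deg 14.455114574327663
```

```bash
python3 -m crank '[[[1,0.838,-0.048,0.083,0,0,-0.16],[1,0.838,-0.048,0.083,0,0,-0.16],[1,0.838,-0.048,0.083,0,0,-0.16],[1,0.838,-0.048,0.083,0,0,-0.16],[1,0.838,-0.048,0.083,0,0,-0.16]]]'
python3 - <<'E'
from h import *
rows([.4617,.19,.16],down(CX+np.pi,rad(40)),'lean')
E
```

```text
t: 1.45
tool_pos: [0.4338, 0.0607, 0.2304]
orientation: [2.305, 2.134, 0.001]
force: [1.8, -1.1, 0.1]
opening: 0.0927
gripper_force: 0.0
lean t 1.45 pos [0.4338 0.0607 0.2304] row [0.2621 0.0355 0.1407] [-0.0002 -0.4444 -0.0026] mm 149.79139427139722 deg 39.99552504932994
```

```bash
python3 -m crank '[[[1,0.262,0.036,0.141,0,-0.444,0],[1,0.262,0.036,0.141,0,-0.444,0],[1,0.262,0.036,0.141,0,-0.444,0],[1,0.262,0.036,0.141,0,-0.444,0],[1,0.262,0.036,0.141,0,-0.444,0]]]'
python3 - <<'E'
from h import *
import cv2
s=read_state(); im=read_camera('wrist')
cv2.imwrite('pics/w0.png',im[:,:,::-1])
print(s['tool_pos'],s['orientation'])
np.save('w0pose.npy',np.array([s['tool_pos'],s['orientation']]))
for sx,sy in((1,1),(1,-1),(-1,-1),(-1,1)):
    print(proj('wrist',CP+Rc0@[sx*.046,sy*.03,.009],(s['tool_pos'],s['orientation'])))
rows([.4617,.1657+.006,.05],down(CX+np.pi,rad(40)),'pre')
E
```

```text
t: 2.08
tool_pos: [0.4591, 0.1889, 0.1542]
orientation: [1.886, 1.759, -0.703]
force: [0.5, 0.5, -0.4]
opening: 0.0927
gripper_force: 0.0
[0.4591 0.1889 0.1542] [ 1.8857  1.7593 -0.703 ]
[287.6617 145.2035]
[227.0211 144.7848]
[219.1378  59.916 ]
[299.0311  60.3698]
pre t 2.12 pos [0.4604 0.1885 0.1569] row [0.1121 0.0061 0.185 ] [-0.003   0.0009  0.0015] mm 108.2150548961666 deg 0.30766331355617116
```

View pics/w0.png

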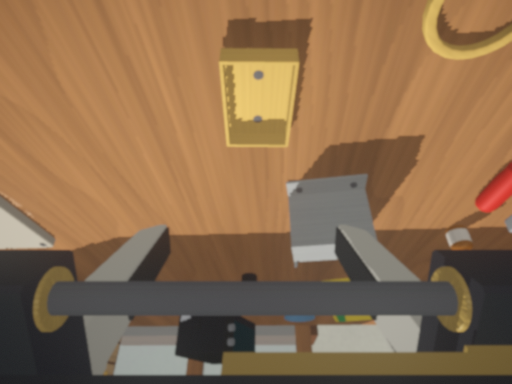

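The wrist view shows the cover's rim corners at about (227,146), (288,146), (220,62) and (299,62), within 2 px of prediction. Going down to it.

```bash
python3 - <<'E'
from h import *
rows([.4636,.1967,.050],down(CX+np.pi,rad(40)),'pre')
rows([.4617,.164,.010],down(CX+np.pi,rad(40)),'fin')
E
```

```text
pre t 2.12 pos [0.4604 0.1885 0.1569] row [0.1505 0.0062 0.1528] [-0.003   0.0009  0.0015] mm 107.24889500658102 deg 0.30766331355617116
fin t 2.12 pos [0.4604 0.1885 0.1569] row [0.1518 0.0076 0.2561] [-0.003   0.0009  0.0015] mm 148.93034203386534 deg 0.30766331355617116
```

```bash
python3 -m crank '[[[1,0.15,0.006,0.153,0,0,0],[1,0.15,0.006,0.153,0,0,0],[1,0.151,0.007,0.2,0,0,0],[1,0.152,0.007,0.235,0,0,0],[1,0.152,0.007,0.25,0,0,0]]]'
python3 - <<'E'
from h import *
rows([.4617,.164,.010],down(CX+np.pi,rad(40)),'fin')
E
```

```text
t: 2.75
tool_pos: [0.4644, 0.1647, 0.0165]
orientation: [1.9, 1.753, -0.685]
force: [-0.1, -0.2, -0.3]
opening: 0.0932
gripper_force: 0.0
fin t 2.75 pos [0.4644 0.1647 0.0165] row [ 0.0069 -0.0052  0.0112] [-0.0016 -0.0023 -0.004 ] mm 7.085289064943284 deg 0.437222476118855
```

```bash
python3 -m crank '[[[1,0.001,0,0.005,0,0,0],[1,0.001,0,0.005,0,0,0],[-1,0.001,0,0.005,0,0,0],[-1,0.001,0,0.005,0,0,0],[-1,0.001,0,0.005,0,0,0]]]' 30; python3 -m crank '[[[-1,0,0,0,0,0,0],[-1,0,0,0,0,0,0],[-1,0,0,0,0,0,0],[-1,0,0,0,0,0,0],[-1,0,0,0,0,0,0]]]' 30
```

```text
t: 3.38
tool_pos: [0.4634, 0.1647, 0.013]
orientation: [1.895, 1.755, -0.689]
force: [-0.0, 0.7, -0.0]
opening: 0.0676
gripper_force: 0.0
t: 4.0
tool_pos: [0.4633, 0.1644, 0.013]
orientation: [1.896, 1.754, -0.689]
force: [-2.4, 1.3, 0.7]
opening: 0.0593
gripper_force: 30.0
```

```bash
cat >> h.py <<'E'
import os
if os.path.exists('grasp.npy'): G=np.load('grasp.npy')  # cover in tool
def Rstand():
    z=RX[:,0]; x=np.array([0,0,-1.]); return np.array([x,np.cross(z,x),z]).T
def toolfor(xr,yr,h,lean=0): # cover standing centre in ramp frame -> tool pose
    T=np.eye(4); T[:3,:3]=Rstand()@R.from_euler('y',lean).as_matrix(); T[:3,3]=[*(CREST+RX@[xr,yr,0])[:2],h]
    X=T@np.linalg.inv(G); return X[:3,3],X[:3,:3]
E
python3 - <<'E'
from h import *
s=read_state(); A=np.eye(4);A[:3,:3]=R.from_rotvec(s['orientation']).as_matrix();A[:3,3]=s['tool_pos']
C=np.eye(4);C[:3,:3]=Rc0;C[:3,3]=CP
g=np.linalg.inv(A)@C; print(g)
# align: cover y axis parallel to tool y, centred
lean=np.arctan2(g[0,2],g[2,2]); 
y=-np.sign(-g[1,1])*np.array([0,1.,0]); z=g[:3,2]*[1,0,1]; z/=np.linalg.norm(z)
g[:3,:3]=np.array([np.cross(y,z),y,z]).T; g[1,3]=0
print(g); np.save('grasp.npy',g)
E
python3 - <<'E'
from h import *
rows(*toolfor(-.15,0,.25),'high'); rows(*toolfor(-.011,0,.135),'pre')
print(toolfor(-.011,0,.121))
s=read_state(); rows(s['tool_pos']+[0,0,.13],R.from_rotvec(s['orientation']).as_matrix(),'lift')
E
```

```text
[[-0.7665  0.003  -0.6422  0.0034]
 [ 0.004   1.     -0.0001 -0.0017]
 [ 0.6422 -0.0027 -0.7665  0.0023]
 [ 0.      0.      0.      1.    ]]
[[-0.7665  0.     -0.6422  0.0034]
 [ 0.      1.     -0.      0.    ]
 [ 0.6422  0.     -0.7665  0.0023]
 [ 0.      0.      0.      1.    ]]
high t 4.0 pos [0.4633 0.1644 0.013 ] row [-0.3726  0.1392 -0.3032] [ 0.011   0.9971 -0.1258] mm 250.10056323273895 deg 90.45510470203364
pre t 4.0 pos [0.4633 0.1644 0.013 ] row [-0.4346  0.1886  0.0488] [ 0.011   0.9971 -0.1258] mm 238.15099654951752 deg 90.45510470203364
(array([ 0.5433, -0.0245,  0.1199]), array([[-0.0649,  0.9949, -0.0775],
       [ 0.639 ,  0.1011,  0.7626],
       [ 0.7665,  0.    , -0.6422]]))
lift t 4.0 pos [0.4633 0.1644 0.013 ] row [-0.167  -0.     -0.1993] [0. 0. 0.] mm 130.00000000000003 deg 0.0
```

```bash
python3 -m crank '[[[-1,-0.08,0,-0.1,0,0,0],[-1,-0.167,0,-0.2,0,0,0],[-1,-0.25,0.05,-0.25,0,0.15,0],[-1,-0.33,0.1,-0.28,0,0.3,0],[-1,-0.373,0.139,-0.303,0.005,0.45,-0.06]]]' 30
python3 - <<'E'
from h import *
rows(*toolfor(-.08,0,.22),'high')
E
```

```text
t: 4.62
tool_pos: [0.531, 0.1131, 0.253]
orientation: [2.193, 2.128, -0.167]
force: [-0.6, 0.8, -3.2]
opening: 0.0595
gripper_force: 30.0
high t 4.62 pos [0.531  0.1131 0.253 ] row [-0.1271  0.016   0.0858] [ 0.0212  0.6403 -0.0861] mm 77.11114900754752 deg 58.17977870175698
```

```bash
python3 -m crank '[[[-1,-0.127,0.016,0.086,0.021,0.64,-0.086],[-1,-0.127,0.016,0.086,0.021,0.64,-0.086],[-1,-0.127,0.016,0.086,0.021,0.64,-0.086],[-1,-0.127,0.016,0.086,0.021,0.64,-0.086],[-1,-0.127,0.016,0.086,0.021,0.64,-0.086]]]' 30
python3 - <<'E'
from h import *
rows(*toolfor(-.011,0,.150),'pre')
print(read_state()['force'])
E
```

```text
t: 5.25
tool_pos: [0.5346, 0.043, 0.2158]
orientation: [-1.676, -1.821, -0.676]
force: [-0.4, 0.6, -3.3]
opening: 0.0596
gripper_force: 30.0
pre t 5.25 pos [0.5346 0.043  0.2158] row [-0.1909  0.0071 -0.0005] [ 0.0013  0.0595 -0.0115] mm 95.52096246293362 deg 5.4592850708470895
[-0.4027  0.5999 -3.2733]
```

```bash
python3 -m crank '[[[-1,-0.19,0.007,0,0.001,0.059,-0.011],[-1,-0.19,0.007,0,0.001,0.059,-0.011],[-1,-0.19,0.007,0,0.001,0.059,-0.011],[-1,-0.19,0.007,0,0.001,0.059,-0.011],[-1,-0.19,0.007,0,0.001,0.059,-0.011]]]' 30
python3 - <<'E'
from h import *
import cv2
im=read_camera('side');s=read_state()
cv2.imwrite('pics/s2.png',cv2.resize(im[90:265,150:310,::-1],None,fx=3.4,fy=3.4,interpolation=cv2.INTER_CUBIC))
rows(*toolfor(-.011,0,.124),'pre'); print(s['force'])
E
```

```text
t: 5.88
tool_pos: [0.5432, -0.0223, 0.1501]
orientation: [-1.604, -1.778, -0.741]
force: [-0.4, 0.2, -1.9]
opening: 0.0594
gripper_force: 30.0
pre t 5.92 pos [ 0.5431 -0.0223  0.15  ] row [-0.0443 -0.      0.0317] [-0.0015  0.0042  0.0002] mm 27.263412139409613 deg 0.40093438764867156
[ 0.7094 -0.1552 -2.3822]
```

View pics/s2.png

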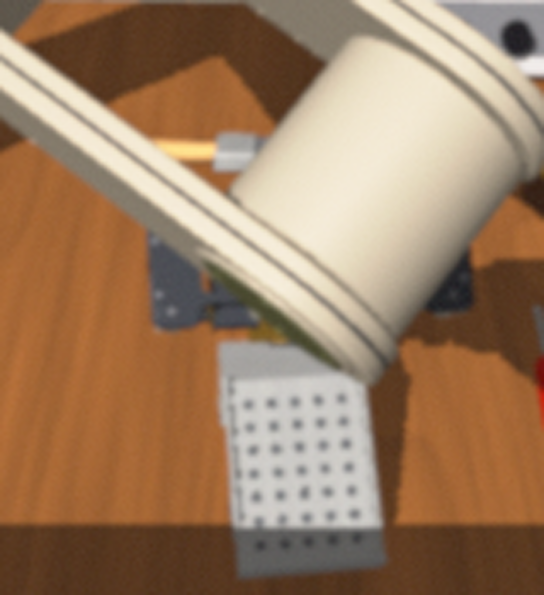

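The arm hides the cover in this view, so I'll lower by force.

```bash
python3 -m crank '[[[-1,-0.022,0,0.016,0,0.004,0],[-1,-0.038,0,0.026,0,0.004,0],[-1,-0.042,0,0.03,0,0.004,0],[-1,-0.042,0,0.03,0,0.004,0],[-1,-0.042,0,0.03,0,0.004,0]]]' 30
python3 - <<'E'
from h import *
rows(*toolfor(-.011,0,.121),'pre'); s=read_state();print(s['force'],s['wrist_torque'])
E
```

```text
t: 6.55
tool_pos: [0.5428, -0.0251, 0.123]
orientation: [-1.601, -1.77, -0.745]
force: [-0.0, -0.0, -1.9]
opening: 0.0596
gripper_force: 30.0
pre t 6.55 pos [ 0.5428 -0.0251  0.123 ] row [-0.0042  0.0011  0.0047] [-0.0016 -0.001  -0.0014] mm 3.2045369920160156 deg 0.20674004762046755
[-0.0073 -0.0142 -1.874 ] [-0.6263 -0.1686  0.0084]
```

```bash
python3 -m crank '[[[-1,-0.0015,0,0.001,0,0,0],[-1,-0.003,0,0.002,0,0,0],[-1,-0.004,0,0.003,0,0,0],[-1,-0.005,0,0.004,0,0,0],[-1,-0.005,0,0.004,0,0,0]]]' 30
python3 - <<'E'
from h import *
rows(*toolfor(-.011,0,.121),'pre'); s=read_state();print(s['force'],s['wrist_torque'])
E
```

```text
t: 7.18
tool_pos: [0.5428, -0.0253, 0.121]
orientation: [-1.6, -1.77, -0.746]
force: [-2.9, -1.8, 7.8]
opening: 0.0594
gripper_force: 30.0
pre t 7.17 pos [ 0.5428 -0.0253  0.121 ] row [-0.0008  0.0012  0.0025] [-0.0016 -0.0014 -0.0008] mm 1.4488260228013383 deg 0.20266721484455633
[-2.8705 -1.8159  7.7925] [0.3516 0.2873 0.4804]
```

Contact at about 10 N and at the expected height. Releasing and backing out.

```bash
python3 -m crank '[[[-1,0.001,0,-0.001,0,0,0],[0.8,0.001,0,-0.001,0,0,0],[0.8,0.001,0,-0.001,0,0,0],[0.8,0.001,0,-0.001,0,0,0],[0.8,0.001,0,-0.001,0,0,0]]]' 30
python3 -m crank '[[[0.8,0,0,-0.02,0,0,0],[0.8,0,0,-0.06,0,0,0],[0.8,0,0,-0.14,0,0,0],[0.8,0,0,-0.24,0,0,0],[0.8,0.0,0,-0.3,0,0,0]]]'
python3 - <<'E'
from h import *
import cv2
s=read_state(); im=read_camera('wrist')
cv2.imwrite('pics/w3.png',im[:,:,::-1]); print(s['tool_pos'],s['orientation'])
for xr in(-.011,):
  for P in((-.002,-.03,.075),(-.002,.03,.075),(-.002,.03,.167),(-.002,-.03,.167)): print(P,proj('wrist',CREST*[1,1,0]+RX@np.array(P),(s['tool_pos'],s['orientation'])))
E
```

```text
t: 7.8
tool_pos: [0.5427, -0.0251, 0.1202]
orientation: [-1.601, -1.769, -0.745]
force: [0.3, 0.1, -0.2]
opening: 0.0835
gripper_force: 0.0
t: 8.43
tool_pos: [0.5553, -0.1428, 0.2193]
orientation: [-1.603, -1.772, -0.746]
force: [-0.7, 0.6, -0.2]
opening: 0.0839
gripper_force: 0.0
[ 0.5553 -0.1428  0.2193] [-1.6035 -1.7721 -0.7461]
(-0.002, -0.03, 0.075) [225.4836 207.8776]
(-0.002, 0.03, 0.075) [277.9305 207.804 ]
(-0.002, 0.03, 0.167) [284.602  153.4573]
(-0.002, -0.03, 0.167) [218.4279 153.5519]
```

View pics/w3.png

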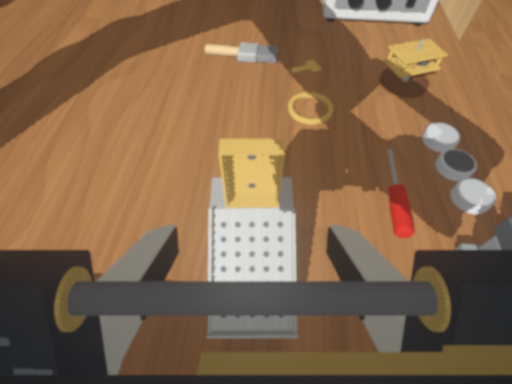

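The wrist view shows the cover standing upright and centred: bottom corners (225,207) and (278,207), top corners (219,153) and (285,153), exactly as predicted. Now over it to the back, with the fingers 40 mm apart to give two pushing points.

```bash
python3 - <<'E'
from h import *
D=down(RY+np.pi)
rows(CREST*[1,1,0]+RX@[.05,0,.27],D,'a'); rows(CREST*[1,1,0]+RX@[-.075,0,.25],D,'b')
E
```

```text
a t 8.47 pos [ 0.5559 -0.1453  0.2214] row [ 0.1574 -0.0009  0.0357] [ 0.0014 -0.5536 -0.0012] mm 80.70187540308591 deg 49.823540477491
b t 8.47 pos [ 0.5559 -0.1453  0.2214] row [ 0.2881 -0.0015  0.2525] [ 0.0014 -0.5536 -0.0012] mm 191.5614263255993 deg 49.823540477491
```

```bash
python3 -m crank '[[[-0.14,0.1,0,-0.03,0,-0.12,0],[-0.14,0.157,0,0.0,0,-0.24,0],[-0.14,0.157,0,0.036,0,-0.36,0],[-0.14,0.157,0,0.036,0,-0.47,0],[-0.14,0.157,0,0.036,0,-0.553,0]]]'
python3 - <<'E'
from h import *
D=down(RY+np.pi)
rows(CREST*[1,1,0]+RX@[-.075,0,.24],D,'b')
E
```

```text
t: 9.1
tool_pos: [0.5488, -0.0755, 0.2673]
orientation: [-2.104, -2.332, -0.001]
force: [0.3, -0.5, -1.4]
opening: 0.0415
gripper_force: 0.0
b t 9.1 pos [ 0.5488 -0.0755  0.2673] row [ 0.2385 -0.0003  0.0547] [ 0.     -0.0004  0.0009] mm 122.36297957879997 deg 0.08572220839002109
```

```bash
python3 -m crank '[[[-0.14,0.12,0,0.02,0,0,0],[-0.14,0.238,0,0.05,0,0,0],[-0.14,0.238,0,0.06,0,0,0],[-0.14,0.238,0,0.15,0,0,0],[-0.14,0.238,0,0.235,0,0,0]]]'
python3 - <<'E'
from h import *
D=down(RY+np.pi)
rows(CREST*[1,1,0]+RX@[-.045,0,.15],D,'b');rows(CREST*[1,1,0]+RX@[.005,0,.15],D,'c')
E
```

```text
t: 9.72
tool_pos: [0.5365, 0.0421, 0.1483]
orientation: [-2.103, -2.327, -0.004]
force: [-0.0, -0.2, -1.2]
opening: 0.04
gripper_force: 0.0
b t 9.72 pos [0.5365 0.0421 0.1483] row [-0.058  -0.     -0.0037] [-0.001  -0.0035  0.    ] mm 29.073216896389102 deg 0.3325105088436488
c t 9.72 pos [0.5365 0.0421 0.1483] row [-0.158  -0.     -0.0043] [-0.001  -0.0035  0.    ] mm 79.04178260762687 deg 0.3325105088436488
```

```bash
python3 -m crank '[[[-0.14,-0.04,0,0,0,0,0],[-0.14,-0.055,0,0,0,0,0],[-0.14,-0.065,0,0,0,0,0],[-0.14,-0.075,0,0,0,0,0],[-0.14,-0.085,0,0,0,0,0]]]'
python3 -m crank '[[[-0.14,-0.01,0,0,0,0,0],[-0.14,-0.02,0,0,0,0,0],[-0.14,-0.03,0,0,0,0,0],[-0.14,-0.04,0,0,0,0,0],[-0.14,-0.05,0,0,0,0,0]]]'
python3 -m crank '[[[-0.14,-0.01,0,0,0,0,0],[-0.14,-0.02,0,0,0,0,0],[-0.14,-0.03,0,0,0,0,0],[-0.14,-0.03,0,0,0,0,0],[-0.14,-0.03,0,0,0,0,0]]]'
python3 - <<'E'
from h import *
import cv2
im=read_camera('side')
cv2.imwrite('pics/s4.png',cv2.resize(im[90:265,150:310,::-1],None,fx=3.4,fy=3.4,interpolation=cv2.INTER_CUBIC))
E
```

```text
t: 10.35
tool_pos: [0.5406, 0.0007, 0.149]
orientation: [-2.101, -2.327, -0.004]
force: [-0.5, -0.8, 0.5]
opening: 0.0402
gripper_force: 0.0
t: 10.98
tool_pos: [0.5426, -0.0242, 0.1479]
orientation: [-2.101, -2.326, -0.002]
force: [-0.8, -1.1, 0.8]
opening: 0.04
gripper_force: 0.0
t: 11.6
tool_pos: [0.5441, -0.0387, 0.1478]
orientation: [-2.101, -2.326, -0.002]
force: [-0.0, -0.8, 0.2]
opening: 0.0402
gripper_force: 0.0
```

View pics/s4.png

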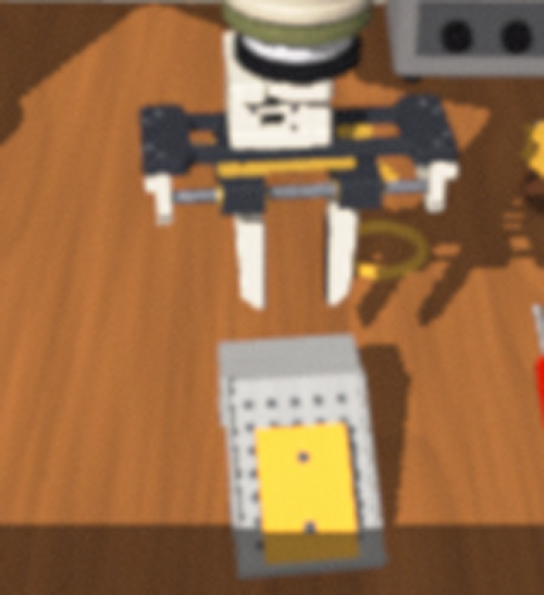

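The side view shows the cover hollow side down on the slope near the lip, with face corners at (256,429), (347,423), (358,558) and (265,563). I'll measure how far down it is, and take it from both cameras.

```bash
cat >> h.py <<'E'
RS=RX@R.from_euler('y',rad(30)).as_matrix()
def onslope(cam,u,v,zs):
    c=get_calibration(cam); A=R.from_rotvec(c['orientation']).as_matrix()
    d=RS.T@A@np.array([(u-c['cx'])/c['fx'],(v-c['cy'])/c['fy'],1]); e=RS.T@(c['eye']-CREST)
    return (e+d*(zs-e[2])/d[2])*1e3
E
python3 - <<'E'
from h import *
import cv2
for p in((256,429),(347,423),(358,558),(265,563)): print(onslope('side',150+(p[0]+.5)/3.4-.5,90+(p[1]+.5)/3.4-.5,.018))
print('lip side',[onslope('side',150+u/3.4,90+v/3.4,.015) for u,v in((240,577),(384,565))])
E
python3 -m crank '[[[-0.14,0,0,-0.05,0,0,0],[-0.14,0.05,0,-0.1,0,0,0],[-0.14,0.1,0,-0.1,0,0,0],[-0.14,0.16,0,-0.1,0,0,0],[-0.14,0.16,0,-0.1,0,0,0]]]'
python3 - <<'E'
from h import *
import cv2
im=read_camera('top'); np.save('top5.npy',im)
cv2.imwrite('pics/t5.png',cv2.resize(im[170:230,235:320,::-1],None,fx=8,fy=8,interpolation=cv2.INTER_CUBIC))
E
```

```text
[ 41.7339 -30.4029  18.    ]
[41.8398 30.7478 18.    ]
[134.6654  28.2616  18.    ]
[133.1645 -31.9858  18.    ]
lip side [array([141.1258, -47.8418,  15.    ]), array([140.7403,  45.7395,  15.    ])]
t: 12.28
tool_pos: [0.536, 0.0423, 0.1985]
orientation: [-2.098, -2.329, -0.003]
force: [0.3, -0.1, 0.4]
opening: 0.0402
gripper_force: 0.0
```

View pics/t5.png

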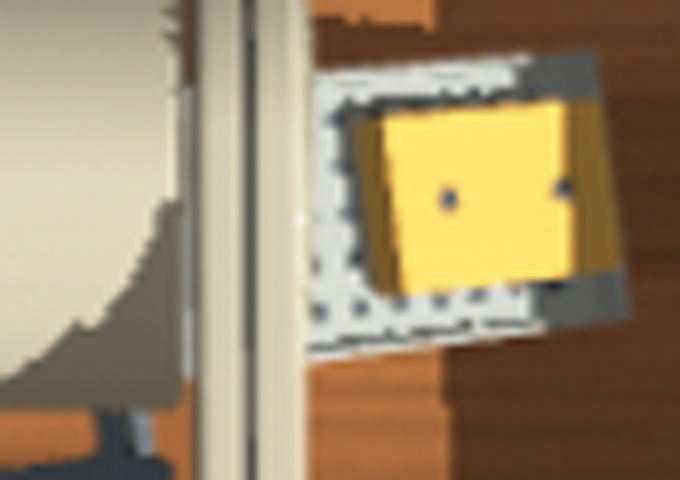

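The top view shows the cover's lower edge at (600,100)–(620,272), about 5 px (1 mm) inside the lip's outer edge. That is what a cover seated against the 3 mm lip should show. It is also square and flat, and the robot is clear, so I'm handing in.

```bash
python3 -c "
from plant import *
print(close_job())"
```

```text
the job is handed in; nothing more can be done
None
```

The cover stood on the top step, tipped over, and slid to the foot lip; the last pictures show it hollow side down, square and within about 1 mm of fully down. The job is handed in (12.3 s used; no verdict was returned), and no bystander was touched as far as I could see.

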